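# Turn a porcelain spot plate over against the shelf edge

## Robot

A 7-joint arm with a two-finger parallel gripper is mounted at the origin on the work surface. World frame = base frame: x ahead of the robot, y to its left, z up, the work surface at z = 0. Lengths are in mm, angles in degrees, forces in N, time in s.
With the tool pointing down it reaches from about 425 to 1025 mm from the base axis. Payload 3.6 kg.
Tool frame: the origin (TCP) lies at the very end of the fingers, on their centre line; the grasp point (between the pads) lies 19 mm behind it; y points along the fingers, z is the direction in which the jaws open and shut, and the axes are right-handed (so a half turn about y gives the same grasp; the last joint's range is limited). The gripper opens to 85 mm and grips with 20 to 120 N. Pads are 22 mm wide; open, the fingers measure 114 mm over their backs; the gripper's body (76 mm by 85 mm) begins 54 mm behind the grasp point. The pads swing forward as they close: fully open they stand 13 mm farther back than shut.
Start: joints at [65.747, 33.873, 2.773, 92.16, -1.908, 54.013, -1.931], TCP at [234.796, -685.931, 231.302] pointing down, gripper open.
Joint ranges: [-153.93, 153.93], [-27.13, 128.08], [-72.61, 78.16], [10.71, 143.7], [-87.88, 267.88], [4.46, 118.87], [-176.78, 176.78]. Speed limits (degrees/s): [147.25, 147.25, 180, 180, 180, 180, 180].

## Interface

Orientations are given as a 3x3 rotation matrix whose columns are the frame's x, y, z axes.
In Python, from bench import * gives the robot as it stands. The module is installed in compiled form; this text tells all that it offers. Calls block until the motion is done:
- move_ptp(position, orientation): joint-space move of the TCP to a pose.
- servo_line(position, rotation=None, vel=150, contact_N=None): straight line of the TCP; rotation=None keeps the orientation; vel is the mean speed in mm/s. With contact_N (N) it stops when the force on the tool has changed by that much, and returns True; else False.
- move_j(angles): joint-space move.
- move_gripper(opening): finger opening in mm; the grip force is fixed at half the most; returns when the fingers have stopped.
- wait(seconds).
- inverse_kinematics(position, orientation): joint angles nearest the present ones, or None.
- state(): the state.
- get_image(name): name is "scene" or "top" or "wrist"; returns a dict with "pixels" (480x640x3 uint8, blue, green, red), "fx", "fy", "cx", "cy" (pixels), "world_from_camera" (4x4, takes a point from camera to world coordinates); the wrist camera has in their place "mount" (4x4, takes a point from camera to tool coordinates, whose origin is the TCP and whose axes are the tool frame's). Camera axes: x right, y down, z forward; pixel columns grow to the right and rows downward; lengths in mm; the calibration is good to about 2 mm. A picture is of the moment at which its call begins: read the wrist's pose just before it. There is no depth.
A pose or a line that the arm cannot do raises Unreachable and nothing moves.
- close_job(): hands the job in, once; it reports no verdict.
The state is a dict: "t": time; "joints": joint angles; "dq": joint speeds; "joint_torque": joint torques, N m; "tool_pos": TCP position; "tool_rot": TCP orientation; "contact_force": force on the tool from outside, world axes, zero at the start; "torque": the same for the moment, N m; "finger_gap": finger opening in mm.
Only numpy, scipy, OpenCV 4.12 (cv2) and the standard library are available. Lean on these libraries where they do the work, as an engineer would, in place of code of your own. Each camera call takes 0.05 s, during which the arm holds its last target. There are 200 camera calls.

## Task

The porcelain spot plate was left on the bench with its wells facing down. Without gripping or lifting it, push it with the fingertips against the front edge of the low white shelf board until it tips up on edge and flips over onto the board, then push it on until all of it lies flat on the board with its wells facing up. Leave everything else where it stands.

Things in the scene. Friction and masses are not known exactly. Their poses are not given: they have to be found in the camera images.
- plate: White porcelain spot plate, flat slab 84 (its x) x 110 (its y) x 12 mm (its z), 140 to 260 g, six round wells in one face. Loose. Origin at its centre; +z comes out of the plain face: up at the start (wells down), down at the end. It starts on the bench before the shelf board, its +x within 0.3 rad of the board's +x, its nearest corner about 10 to 46 mm short of the edge. Fingertips, bench and board rub well on it.
- plate_near_l (a point): A corner of the spot plate, half-way through its thickness: x -42, y +55 in the plate's frame (mm).
- plate_near_r (a point): A corner of the spot plate, half-way through its thickness: x -42, y -55 in the plate's frame (mm).
- plate_far_l (a point): A corner of the spot plate, half-way through its thickness: x +42, y +55 in the plate's frame (mm).
- plate_far_r (a point): A corner of the spot plate, half-way through its thickness: x +42, y -55 in the plate's frame (mm).
- plate_near (a point): Middle of the 110 mm long side of the plate at its -x end (the side away from the shelf board at the start), half-way through the thickness.
- plate_far (a point): Middle of the 110 mm long side of the plate at its +x end (the side towards the shelf board at the start), half-way through the thickness.
- shelf: Fixed white melamine board lying on the bench, 240 mm deep (x), 500 wide (y), 16 high, with a 34 mm high strip along its back. Origin at the middle of the foot of its straight upright front edge, at bench height; +x points from that edge into the board, y runs along the edge, z is up. Turned up to 0.25 rad. The 100 mm of board behind the edge, ahead of the plate, is clear.
- shelf_edge (a point): Middle of the top of the shelf board's front edge, 16 mm above the bench.
- mortar: White ceramic mortar with its pestle leaning in it, 96 mm wide, 60 mm high (pestle to 90 mm), on the shelf board. Bystander, not to be disturbed. Origin at the centre of its underside.
- bottle: Squat blue glass bottle, 72 mm diameter, 85 mm high, on the shelf board. Bystander, not to be disturbed. Origin at the centre of its underside.
- funnel: Clear funnel standing mouth down, 84 mm diameter, 85 mm high, on the shelf board. Bystander, not to be disturbed. Origin at the centre of its underside.
- beaker: Small glass beaker, 52 mm diameter, 60 mm high, on the bench. Bystander, not to be disturbed. Origin at the centre of its underside.
- rack: Red plastic tube rack with capped tubes, 50 x 120 x 56 mm, on the bench. Bystander, not to be disturbed. Origin at the centre of its underside.
- jar: Small amber glass jar, 36 mm diameter, 45 mm high, on the bench beside the plate. Bystander, not to be disturbed. Origin at the centre of its underside.
There are look-alikes about, which are no part of the job. Of the things that look like the plate, take the one that is farthest from the robot's base at the start.

How it is judged:
By the outcome, as a careful person would: the job done as asked, in the order asked, and still so for the second after the job is handed in, with the robot touching nothing.
It also fails if it takes over 64 s, if anything falls off the work surface, if the arm or the gripper's body presses on something with over 40 N, if the wrist force passes 120 N, or if a joint passes its speed limit or range.

## Working session

There is one attempt and no reset: what is moved stays moved. The work goes in short steps, each a Python script; the robot and the scene stay as the last script left them, time stands still between calls to the robot, and variables do not carry over. Pictures are saved under pics/ and viewed, about 8 in all and at most 12, crops included, and the job is handed in when it is done.

```bash
mkdir -p pics; python3 - <<'E'
from bench import *
import cv2,numpy as np,pickle
d={}
for n in("scene","top","wrist"):
    s=state();i=get_image(n);d[n]=i;cv2.imwrite(f"pics/{n}0.png",i["pixels"])
    print(n,i["fx"],i["cx"],i["cy"]); print(np.round(i.get("world_from_camera",i.get("mount")),3).tolist())
pickle.dump(d,open("i0.pkl","wb"));print(s["t"],s["tool_rot"])
E
```

```text
scene 473.74008769854646 325.53884444167505 246.31517524018255
[[-0.023, 0.578, -0.816, 1303.611], [1.0, 0.029, -0.008, -0.767], [0.019, -0.816, -0.578, 570.997], [0.0, 0.0, 0.0, 1.0]]
top 436.43898384645024 322.3726841735975 241.72761660024034
[[0.029, -0.99, 0.137, 462.185], [-0.999, -0.026, 0.02, -15.264], [-0.016, -0.137, -0.99, 866.652], [0.0, 0.0, 0.0, 1.0]]
wrist 389.1006543950211 319.58431697104106 239.92115089740045
[[-0.001, 0.966, 0.259, -66.602], [0.001, -0.259, 0.966, -142.265], [1.0, 0.002, -0.001, 0.826], [0.0, 0.0, 0.0, 1.0]]
0.1 [[-9.46081807e-01 -7.73816388e-04  3.23926868e-01]
 [-3.23927769e-01  1.87852805e-03 -9.46079950e-01]
 [ 1.23586461e-04 -9.99997936e-01 -2.02790183e-03]]
```

View pics/top0.png

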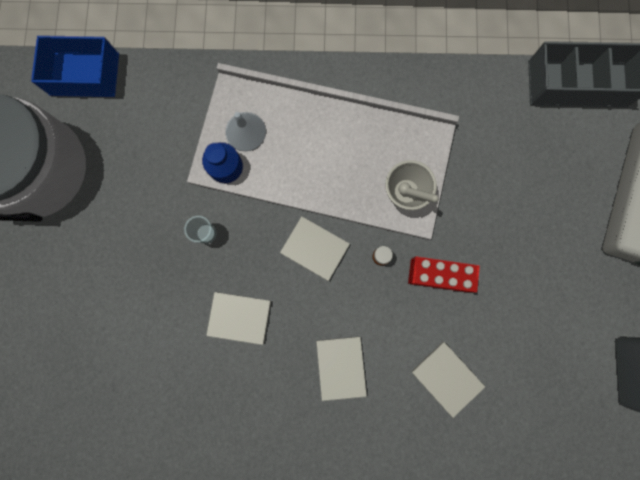

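View pics/scene0.png

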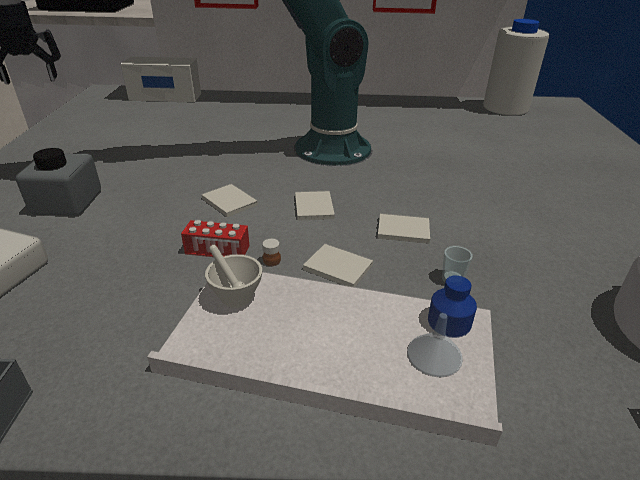

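Plate look-alikes in the top view are at (315,248), (240,319), (342,369) and (449,380). The one farthest from the base (towards image top) and right before the board is (315,248). Next I'll measure it and check it in a close crop.

```bash
cat > h.py <<'E'
import numpy as np,cv2
def ray(im,uv,z,T=None):
    T=im["world_from_camera"] if T is None else T
    uv=np.atleast_2d(uv).astype(float)
    d=np.c_[(uv[:,0]-im["cx"])/im["fx"],(uv[:,1]-im["cy"])/im["fy"],np.ones(len(uv))]@T[:3,:3].T
    return T[:3,3]+d*((z-T[2,3])/d[:,2])[:,None]
def whites(im,th=120):
    p=im["pixels"].astype(int)
    m=((p.min(2)>th)&(np.ptp(p,2)<60)).astype(np.uint8)
    return cv2.findContours(m,cv2.RETR_EXTERNAL,cv2.CHAIN_APPROX_NONE)[0]
E
python3 - <<'E'
import pickle,numpy as np,cv2
from h import *
im=pickle.load(open("i0.pkl","rb"))["top"]
im["world_from_camera"]=np.array(im["world_from_camera"])
for c in whites(im):
    a=cv2.contourArea(c)
    if a<1000: continue
    b=cv2.boundingRect(c)
    if a<5000:
        w=ray(im,c[:,0],12)[:,:2].astype(np.float32); r=cv2.minAreaRect(w)
        print("plate?",b,np.round(r[0]),np.round(r[1]),round(r[2],1),"dist",np.hypot(*r[0]));print(np.round(cv2.boxPoints(r)).tolist())
    elif b[1]<300 and b[1]>40 and b[0]<400:
        pts=c[:,0]; 
        # lowest pixel in each column -> front edge
        e=np.array([[u,pts[pts[:,0]==u,1].max()] for u in range(200,375)])
        e=e.astype(np.float32); l=cv2.fitLine(e,cv2.DIST_HUBER,0,.01,.01).ravel()
        print("board",b,l)
        k=l[1]/l[0]; 
        for z in(16,0): print(z,np.round(ray(im,[[u,l[3]+k*(u-l[2])] for u in(188,310.5,433)],z),1).tolist())
        print(np.abs(e[:,1]-(l[3]+k*(e[:,0]-l[2]))).max())
cv2.imwrite("pics/crop1.png",cv2.resize(im["pixels"][130:300,180:460],None,fx=2.8,fy=2.8,interpolation=cv2.INTER_CUBIC))
E
```

```text
plate? (413, 343, 72, 74) [ 325. -243.] [110.  84.] 43.6 dist 405.50270290258175
[[256.0, -250.0], [314.0, -311.0], [394.0, -235.0], [336.0, -174.0]]
plate? (316, 337, 50, 64) [339. -40.] [111.  84.] 7.1 dist 341.15990909994485
[[279.0, -5.0], [289.0, -88.0], [399.0, -75.0], [389.0, 9.0]]
plate? (206, 292, 64, 53) [427. 162.] [111.  86.] 83.0 dist 456.83753169471265
[[378.0, 112.0], [463.0, 102.0], [477.0, 212.0], [391.0, 222.0]]
plate? (280, 217, 69, 63) [568.  18.] [111.  85.] 61.6 dist 568.5697307017467
[[505.0, -11.0], [579.0, -51.0], [632.0, 46.0], [557.0, 87.0]]
board (187, 73, 268, 166) [9.7360682e-01 2.2823180e-01 2.8700000e+02 2.0446857e+02]
16 [[695.8, 276.3, 16.0], [642.9, 27.3, 16.0], [591.6, -215.0, 16.0]]
0 [[700.2, 281.8, 0.0], [646.3, 28.1, 0.0], [594.0, -218.7, 0.0]]
0.6886444
plate? (217, 63, 242, 58) [896. -17.] [515.  14.] 78.0 dist 896.271670402452
[[836.0, -267.0], [849.0, -270.0], [956.0, 234.0], [943.0, 236.0]]
plate? (416, 9, 61, 44) [1037. -246.] [ 98. 126.] 1.0 dist 1065.8524123410866
[[987.0, -183.0], [989.0, -310.0], [1087.0, -308.0], [1085.0, -182.0]]
plate? (295, 7, 90, 45) [1037.  -21.] [100. 189.] 0.2 dist 1037.5661048200043
[[987.0, 73.0], [987.0, -116.0], [1088.0, -116.0], [1087.0, 73.0]]
plate? (174, 5, 120, 45) [1037.  203.] [100. 254.] 0.0 dist 1056.8954469969074
[[987.0, 330.0], [987.0, 76.0], [1087.0, 76.0], [1087.0, 330.0]]
plate? (235, 3, 60, 30) [1060.  139.] [ 67. 125.] 1.0 dist 1069.2772877924099
[[1025.0, 201.0], [1028.0, 76.0], [1095.0, 77.0], [1093.0, 202.0]]
```

View pics/crop1.png

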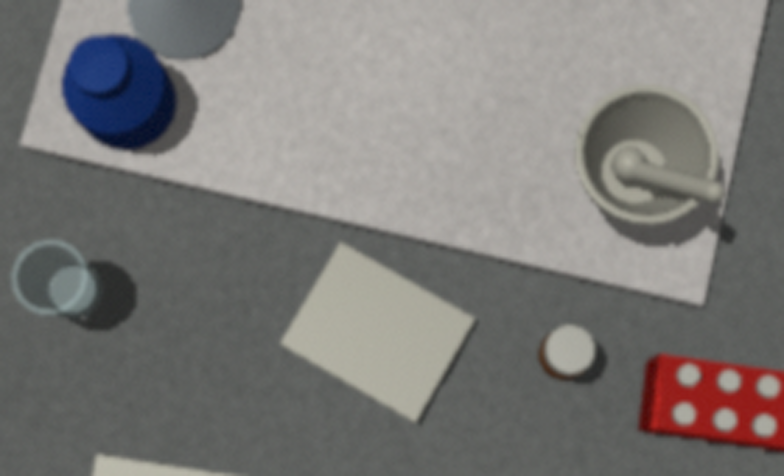

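The crop shows a plain-faced plate with corners at (340,243), (475,320), (418,422) and (281,343). It is turned about 16° from the board edge, and the sizes measure 111x85. I'll approach behind its near side, with the jaws along the board edge.

```bash
cat >> h.py <<'E'
from bench import *
a=np.radians(-12.0)
EX=np.array([np.cos(a),np.sin(a),0]);EY=np.array([-np.sin(a),np.cos(a),0]);K=np.array([0,0,1.])
O=np.array([643.7,30.7,0])
B=8.0   # tip behind TCP, updated after touch
def rot(phi):
    f=np.radians(phi);d=np.sin(f)*EX-np.cos(f)*K;x=np.sin(f)*K+np.cos(f)*EX
    return np.c_[x,d,EY]
def tcp(x,y,z,phi,b=B):   # (x,y,z): front bottom edge of fingers in board frame
    R=rot(phi); return O+x*EX+y*EY+z*K-11*R[:,0]+b*R[:,1]
def back(b=B):
    s=state();R=np.array(s["tool_rot"]);c=np.array(s["tool_pos"])+11*R[:,0]-b*R[:,1]-O
    return np.round([c@EX,c@EY,c[2]],1),np.round(np.array([EX,EY,K])@s["contact_force"],1),round(s["t"],1)
E
python3 - <<'E'
from h import *
for x,z,p in((-137,60,0),(-137,2,5),(-80,60,30),(-40,80,50),(-10,70,30),(10,20,10)):
    q=inverse_kinematics(tcp(x,-28,z,p),rot(p));print(p,None if q is None else np.round(q))
move_gripper(60); print(state()["finger_gap"])
move_ptp(tcp(-137,-28,120,0),rot(0));print(back(),np.round(state()["joints"]))
servo_line(tcp(-137,-28,25,0),vel=100)
print(servo_line(tcp(-137,-28,-12,0),vel=15,contact_N=4),back())
i=get_image("wrist");cv2.imwrite("pics/w1.png",i["pixels"])
E
```

```text
0 [ 10.  37. -26. 127.  41.  24.  28.]
5 [ -4.  41.  -8. 132.  71.   8.  -3.]
30 [ 29.  55. -62. 138. 115.  61. -38.]
50 [ 27.  64. -62. 142. 135.  87. -48.]
30 [ 32.  55. -61. 129. 112.  57. -27.]
10 [  3.  43. -13. 117.  47.  16.  28.]
60.22127677964756
(array([-136.4,  -29. ,  119.9]), array([-0.9, -0.2,  0. ]), 3.3) [ 17.  32. -35. 126.  35.  32.  33.]
True (array([-137.,  -28.,    3.]), array([-0.2,  0.3,  6. ]), 5.8)
```

View pics/w1.png

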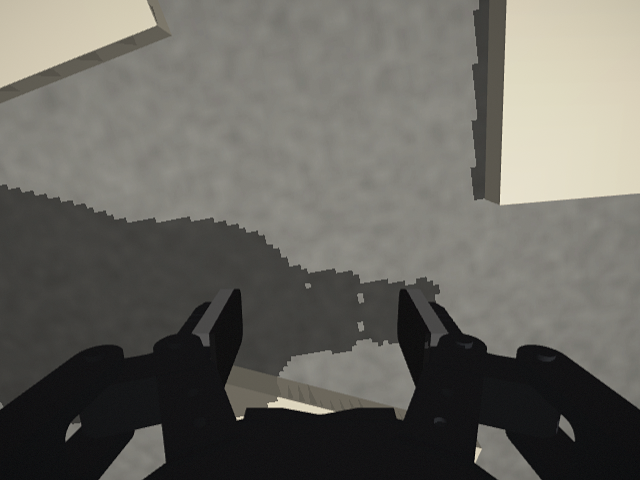

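The wrist view shows that image-down is forward, so the palm hides the target. The two look-alikes at top left and right are clear of the fingers. The touch gives fingertips 5 mm behind the TCP. Next I'll push and square the plate against the edge.

```bash
sed -i 's/^B=8.0/B=5.0/' h.py
python3 - <<'E'
from h import *
servo_line(tcp(-137,-28,3,5),rot(5),vel=30)
for x,f in((-100,14),(-70,14)):
    print(servo_line(tcp(x,-28,3,5),rot(5),vel=25,contact_N=f),back())
    if x==-100: pass
i=get_image("top");cv2.imwrite("pics/t2.png",cv2.resize(i["pixels"][130:300,180:460],None,fx=2.8,fy=2.8,interpolation=cv2.INTER_CUBIC))
i=get_image("scene");cv2.imwrite("pics/s2.png",cv2.resize(i["pixels"][190:340,180:440],None,fx=3,fy=3,interpolation=cv2.INTER_CUBIC))
E
python3 -c "
import cv2,numpy as np
a=cv2.imread('pics/t2.png');b=cv2.imread('pics/s2.png')
a=cv2.resize(a,(500,304));b=cv2.resize(b,(500,288));cv2.imwrite('pics/ts2.png',np.vstack([a,b]))"
```

```text
False (array([-100. ,  -27.8,    3. ]), array([-0.2,  0.4, -0.3]), 7.9)
True (array([-84.3, -28.3,   2.1]), array([-0.1, -0.5, -0.4]), 8.7)
```

View pics/ts2.png

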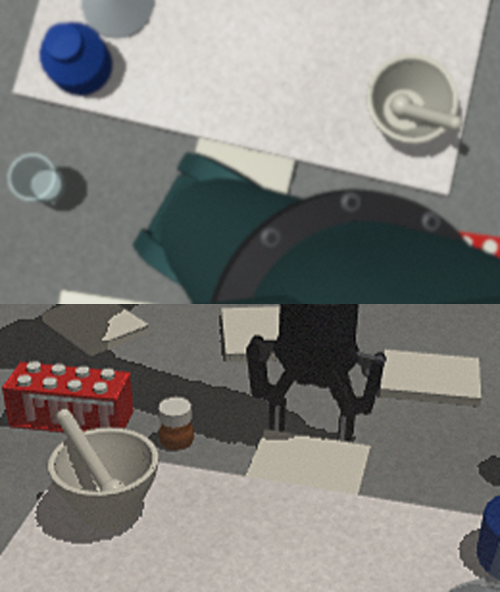

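Both views show the plate squared and flush against the board edge. In the scene crop the fingers are behind the near side at (275,430) and (347,432). I'll press on and start the lift.

```bash
cat >> h.py <<'E'
def arc(th,phi,s,p=3.0,vel=15,y=-28,x0=0,cN=None):
    t=np.radians(th);c,n=np.cos(t),np.sin(t)
    x=-12*n-84*c+p*n+x0; z=84*n+p*c
    x+=s*c; z-=s*n          # squeeze along the plate
    r=servo_line(tcp(x,y,z,phi),rot(phi),vel=vel,contact_N=cN); print(th,phi,r,*back())
E
python3 - <<'E'
from h import *
servo_line(tcp(-82.5,-28,3,5),rot(5),vel=5,contact_N=25);print(back())
servo_line(tcp(-81.5,-28,3,5),rot(5),vel=5,contact_N=25);print(back())
for th,phi in((4,7),(8,10),(12,13),(16,16)): arc(th,phi,2.5)
i=get_image("scene");cv2.imwrite("pics/s3.png",cv2.resize(i["pixels"][190:340,180:440],None,fx=3,fy=3,interpolation=cv2.INTER_CUBIC))
E
```

```text
(array([-83.9, -28.4,   2.6]), array([-5.2, -0.1, -0.4]), 9.5)
(array([-83.8, -28.4,   2.4]), array([-7.1,  0.7, -2.1]), 9.9)
4 7 False [-83.9 -28.4   8.3] [-4.8 -0.2 -0.4] 10.4
8 10 False [-83.5 -27.8  14. ] [-6.3 -0.9 -0.3] 10.9
12 13 False [-82.8 -27.6  19.6] [-5.3 -0.8 -0.2] 11.7
16 16 False [-81.8 -27.7  25.1] [-4.8 -0.7  0.7] 12.1
```

View pics/s3.png

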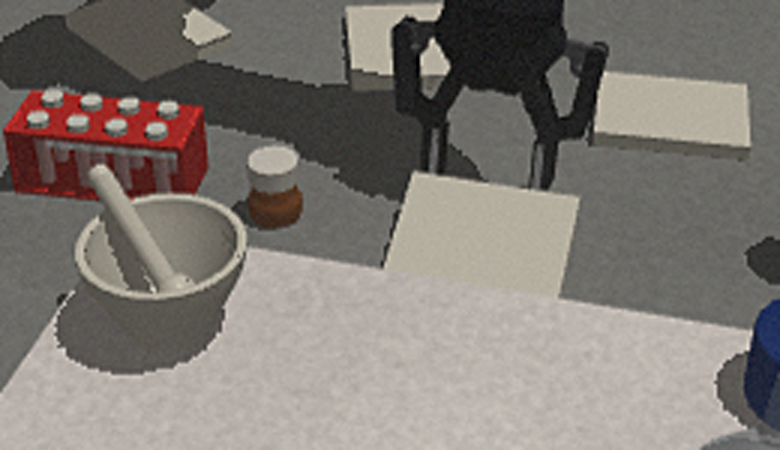

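The plate is tilting up: its near side is at (410,175)-(578,197), and the fingers hold at about 5 N. I'll continue.

```bash
python3 - <<'E'
from h import *
for th,phi in((21,20),(26,24),(31,28),(36,32),(41,35)): arc(th,phi,2.5,vel=20)
i=get_image("scene");a=i["pixels"][170:330,200:420]
i=get_image("top");b=i["pixels"][130:290,220:440]
cv2.imwrite("pics/s4.png",cv2.resize(np.hstack([a,b]),None,fx=1.8,fy=1.8,interpolation=cv2.INTER_CUBIC))
E
```

```text
21 20 False [-79.9 -27.7  31.7] [-6.  -0.7  1.3] 12.7
26 24 False [-77.8 -27.8  38. ] [-6.   0.6  1.2] 13.1
31 28 False [-75.4 -27.8  44. ] [-7.3  0.1  1.7] 13.6
36 32 False [-72.7 -27.8  49.6] [-7.8  0.4  3.7] 14.1
41 35 False [-69.4 -27.8  55.1] [-9.5  0.2  5.5] 14.6
```

View pics/s4.png

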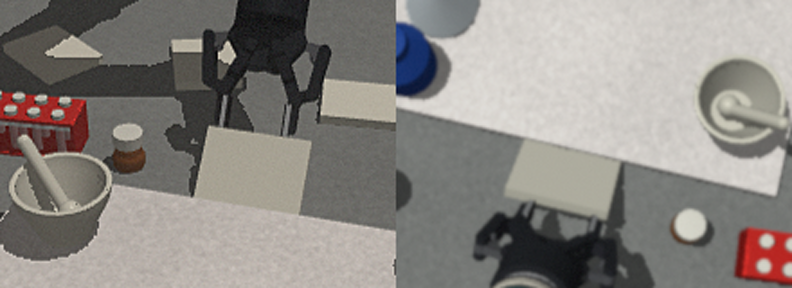

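The plate is tilted about 40° and held square. Next the tips go gradually under the raised edge, and the plate comes up to upright.

```bash
cat >> h.py <<'E'
def arc2(th,phi,L,s,vel=20,y=-28):
    t=np.radians(th);c,n=np.cos(t),np.sin(t);f=np.radians(phi)
    x=-12*n-84*c+L*np.sin(f)+s; z=84*n-L*np.cos(f)
    r=servo_line(tcp(x,y,z,phi),rot(phi),vel=vel); print(th,phi,*back())
E
python3 - <<'E'
from h import *
for th,phi,L,s in((45,35,-1,5),(49,35,2,4),(53,34,5,3),(58,31,8,2),(64,26,10,2),(70,20,12,2)): arc2(th,phi,L,s)
i=get_image("scene");a=i["pixels"][170:330,200:420]
i=get_image("top");b=i["pixels"][130:290,220:440]
cv2.imwrite("pics/s5.png",cv2.resize(np.hstack([a,b]),None,fx=1.8,fy=1.8,interpolation=cv2.INTER_CUBIC))
E
```

```text
45 35 [-65.6 -27.8  59.9] [-12.3  -0.1   8. ] 15.1
49 35 [-64.5 -27.9  60.8] [-18.6  -0.2  13.3] 15.5
53 34 [-63.6 -27.9  61.3] [-25.1  -0.8  19. ] 15.9
58 31 [-62.3 -27.9  62. ] [-34.3  -1.2  27.1] 16.3
64 26 [-59.9 -27.8  63.6] [-42.8  -4.9  39.3] 16.8
70 20 [-57.3 -27.8  65. ] [-57.2  -4.7  56.8] 17.3
```

View pics/s5.png

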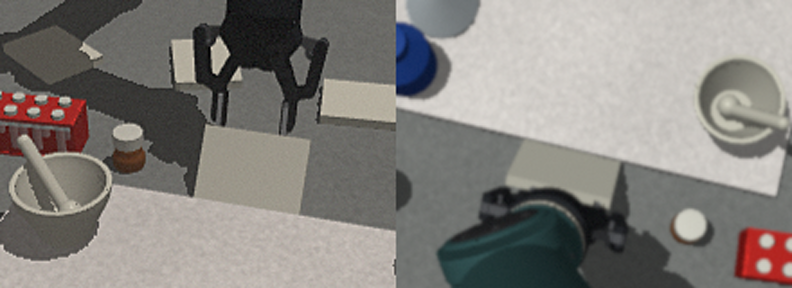

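The fingertips stick too well on the end face to slide under, and force built up to 57 N, so this approach jams. I'll follow the natural arc instead, keeping the tips on the end face up to upright. Past about 82° the plate stands by itself against the board.

```bash
python3 - <<'E'
from h import *
for th,phi in((52,24),(56,24),(61,24),(66,24),(71,24),(76,24),(81,24)):
    arc(th,phi,2.5,vel=20)
i=get_image("scene");a=i["pixels"][170:330,200:420]
i=get_image("top");b=i["pixels"][130:290,220:440]
cv2.imwrite("pics/s6.png",cv2.resize(np.hstack([a,b]),None,fx=1.8,fy=1.8,interpolation=cv2.INTER_CUBIC))
E
```

```text
52 24 False [-58.2 -27.7  66.6] [-9.5 -0.2  8.6] 18.7
56 24 False [-54.  -27.6  70.2] [-10.9  -0.7  12.3] 19.1
61 24 False [-47.5 -27.5  74.5] [-11.1  -0.7  15.8] 19.6
66 24 False [-39.3 -27.4  78.7] [-10.   -1.1  18.1] 20.1
71 24 False [-30.5 -27.4  82. ] [-6.6 -0.8 17.3] 20.6
76 24 False [-22.5 -27.3  84. ] [-2.1 -1.2 14.7] 21.1
81 24 False [-15.2 -27.3  85.1] [-1.2 -0.6 10.3] 21.6
```

View pics/s6.png

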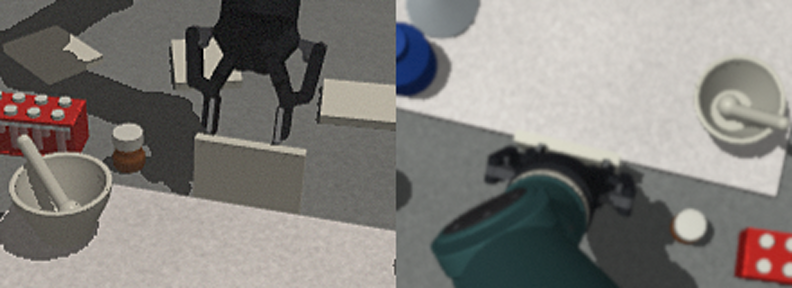

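The plate is on edge, nearly upright (top edge at (195,135)-(305,152)). I'll bring it to vertical, release, and push the well face over.

```bash
python3 - <<'E'
from h import *
arc(86,24,2.5,vel=20); arc(90,24,2,vel=20)
def go(x,z,p,v,**k): print(servo_line(tcp(x,-28,z,p),rot(p),vel=v,**k),*back())
c=back()[0]
go(c[0],c[2]+12,24,20)
go(-45,98,15,60)
go(-45,60,8,60)
i=get_image("scene");a=i["pixels"][170:330,200:420]
go(-13,60,8,25,contact_N=3)
go(-2,60,8,15)
go(12,60,8,20)
wait(.6)
go(-30,75,8,80); 
i=get_image("scene");b=i["pixels"][170:330,200:420]
cv2.imwrite("pics/s7.png",cv2.resize(np.hstack([a,b]),None,fx=1.8,fy=1.8,interpolation=cv2.INTER_CUBIC))
E
```

```text
86 24 False [ -8.1 -27.3  85.6] [-0.6 -0.5  8.3] 22.1
90 24 False [ -2.8 -27.3  86.1] [-0.9  0.3  9.9] 22.6
False [ -3.  -28.   97.9] [ 0.2 -0.9  0.1] 23.6
False [-45.  -28.2  97.9] [-0.2  0.2  0.1] 24.7
False [-45.2 -27.9  60. ] [0.3 0.1 0.7] 25.5
False [-13.2 -27.9  60. ] [-1.   0.2 -0.3] 26.9
False [ -2.1 -28.   60. ] [ 1.2 -0.5 -0.1] 27.8
False [ 11.8 -28.   60. ] [ 0.7  0.1 -0. ] 28.7
False [-29.7 -28.   75.3] [ 0.5  0.3 -0.2] 30.0
```

View pics/s7.png

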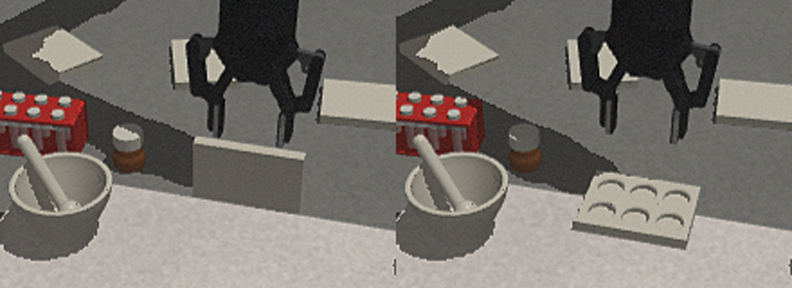

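The plate has flipped, wells up, overhanging the edge at (598,172)-(700,187). I'll push it fully onto the board.

```bash
python3 - <<'E'
from h import *
def go(x,z,p,v,**k): print(servo_line(tcp(x,-28,z,p),rot(p),vel=v,**k),*back())
go(-40,60,4,60); go(-40,20.5,4,50)
go(8,20.5,4,25,contact_N=25)
go(-6,22,4,40); go(-45,90,4,90)
move_ptp(tcp(-180,-150,250,0),rot(0))
i=get_image("scene");a=i["pixels"][170:330,200:420]
i=get_image("top");b=i["pixels"][130:290,220:440]
cv2.imwrite("pics/s8.png",cv2.resize(np.hstack([a,b]),None,fx=1.8,fy=1.8,interpolation=cv2.INTER_CUBIC))
cv2.imwrite("pics/t8.png",i["pixels"])
print(back())
E
```

```text
False [-39.8 -28.2  59.6] [-0.2 -0.2  0.3] 30.5
False [-39.9 -27.9  20.6] [0.  0.3 0.1] 31.4
False [  8.  -28.   20.5] [-0.5  0.8 -0.4] 33.5
False [ -6.1 -27.9  22.2] [-1.   0.1 -0.1] 34.0
False [-44.9 -28.2  89.7] [ 0.1 -0.4  0.2] 35.0
(array([-179.3, -149.3,  249.5]), array([-1.1,  0.4, -0.5]), 36.1)
```

View pics/s8.png

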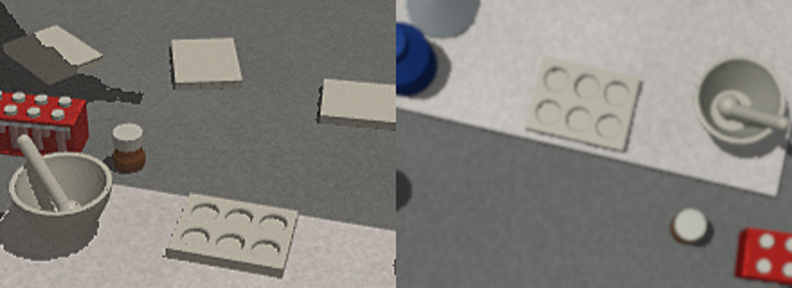

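The plate lies wells up with its near side about 7–8 mm inside the edge: its corners (527,130) and (627,150) against the edge line at y=137 and 159 in the crop. The fingers' final x of +8 mm agrees. The jar, mortar and rack haven't moved and the arm is clear.

```bash
python3 -c "
from bench import *
wait(.5);print(state()['t']);close_job()"
```

```text
36.575
the job is handed in; nothing more can be done
```

The plate now lies flat on the shelf board with its wells up, and the job was handed in at 36.6 s of the 64 s allowed. I squared the plate against the board edge with two fingertips and raised it on edge. I then released it upright, tipped it over onto the board with a push, and pushed it fully on.

- **Last checks:** the final pictures show the near side about 7–8 mm inside the edge, which agrees with the fingers' end position of +8 mm. The mortar, jar, rack and bottle are where they started as far as those crops show. The beaker and the whole funnel were outside the last pictures I viewed. The robot was clear of everything.
- **What went wrong:** my first try at sliding the tips under the raised edge jammed at about 50° of tilt. The force on the fingertips rose to about 80 N in total, under the 120 N limit. I backed off and kept the tips on the end face instead, which worked.

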